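# Hang the saddle caddy on the courtyard rail

## Task

The blue pot is in the way of the free place on the drying rail: first stand it in either compartment of the black seed tray. Then pick up the white saddle caddy and drape it over the rail above the black rubber mat, turned so that its orange pocket is on the far side of the rail from the robot, and leave it hanging there. Set both down gently and leave the green caddy, spray bottle, trowel and bucket where they are.

Things in the scene. Friction and masses are not known exactly. Their poses are not given: they have to be found in the camera images.
- rail: Steel drying rail, fixed: a horizontal bar 16 mm in diameter and 360 mm long along its y, bar axis 130 mm above the counter (top of the bar at 138 mm), on two 16 mm posts at its ends (feet 40 mm across). Origin on the counter under the middle of the bar; z up, y along the bar, +x to the side away from the robot.
- rail_top (a point): Top of the bar at mid-length, 138 mm above the counter; axes as the rail's.
- mat: Black rubber drip mat, fixed on the counter under the free place on the rail: 150 mm (x, across the rail) by 110 mm (y, along the rail), 3 mm thick. Origin at the centre of its underside, straight below the bar, 75 mm to one side or the other of the rail's middle; axes parallel to the rail's.
- caddy: Saddle caddy, loose, 0.3 kg, standing: two white panels (outer faces at x = +-26 mm, 103 mm tall) joined by a roof-shaped crown, an inverted U with a 44 mm gap in x, open below and at both y ends; outside each panel a 65 mm tall open pocket, orange on +x, grey on -x. Whole: 116 (x) by 90 (y) by 146 mm tall. Origin at the centre of its underside, z up.
- caddy_grip (a point): Middle of the black grip rib on top of the caddy, 131 mm above the caddy's origin: rib 16 mm thick (x), 60 mm long (y), from z = 116 to 146 mm of the caddy. Grasp with the fingers closing along the caddy's x; fingertips below z = 118 mm would meet the crown.
- caddy_crown (a point): Highest point of the underside of the caddy's crown (a 25 degree gable that centres itself on the bar), 112 mm above the caddy's origin; hung, it lies 1 mm above the top of the bar.
- caddy_orange (a point): Centre of the outer face of the orange pocket, 58 mm from the caddy's origin along its x, 32 mm up.
- green_caddy: All-green caddy of the same shape, already hanging on the rail, 150 mm along from the free place. Origin at the centre of its underside, 27 mm above the counter. Bystander.
- pot: Blue ceramic plant pot, open, upright, 0.25 kg, 100 mm tall: upright rim band 62 mm outer diameter from z = 68 to 100 mm, below it tapering to 46 mm at the foot. It stands on the mat on the robot's side, its centre about 65 mm from the bar. Origin at the centre of its underside.
- tray: Black plastic seed tray, loose, 130 mm (x) by 210 mm (y), 45 mm tall, walls 4 mm, floor 4 mm, one divider across the middle making two compartments side by side in y. Origin at the centre of its underside.
- tray_left (a point): Centre of the floor of the tray's +y compartment (about 122 by 99 mm), 52 mm from the tray's origin.
- tray_right (a point): Centre of the floor of the tray's -y compartment, 52 mm from the tray's origin.
- spray_bottle: Empty green spray bottle, standing, 64 mm diameter, 176 mm tall, white head. Origin at the centre of its underside. Bystander.
- trowel: Small steel trowel with wooden handle, lying, 260 mm long along its x, 70 mm wide, 26 mm high. Origin near mid-length, on the counter. Bystander.
- bucket: Metal watering bucket with closed green flip lid, 176 mm diameter, 180 mm tall with knob. Origin at the centre of its underside. Bystander.

How it is judged (in metres and radians):
On the way, in this order (a step that is already met when the one before it is completed fails the run):
1. the blue pot stands upright in a compartment of the seed tray (its centre within 30 mm of the compartment's centre), released ((horizontal distance between pot and tray_left below 0.03 m or horizontal distance between pot and tray_right below 0.03 m) and z of pot in the frame of tray below 0.012 m and angle between pot's own z axis and vertical below 0.15 rad and contact force between the fingers and pot below 0.1 N and linear speed of pot below 0.02 m/s), for 0.3 s.
2. the white caddy hangs on the rail above the mat, orange pocket on the far side, released (z of caddy_crown in the frame of rail_top between -0.008 and 0.008 m and x of caddy_crown in the frame of rail_top between -0.012 and 0.012 m and y of caddy_crown in the frame of mat between -0.03 and 0.03 m and angle between caddy's own z axis and vertical below 0.2 rad and angle between the x axis of caddy and the x axis of rail, either way round below 0.2 rad and x of caddy_orange in the frame of rail_top above 0.02 m and contact force between caddy and rail above 0.5 N and contact force between caddy and green_caddy below 0.1 N and contact force between the fingers and caddy below 0.1 N and linear speed of caddy below 0.03 m/s and angular speed of caddy below 0.3 rad/s), for 0.3 s.
At the end, for the whole second after the job is handed in: Caddy hangs still on the bar (crown within 8 mm in height, 12 mm across), within 30 mm along it of the mat's centre, upright and square to 0.2 rad, orange pocket away from the robot, clear of the green caddy; pot upright on a tray compartment's floor, within 30 mm of its centre; both released (all of step 1 and all of step 2); the robot touches nothing.
It fails at once if the green caddy is moved more than 30 mm or tipped (distance of green_caddy from where it was at the start of the episode above 0.03 m or angle between green_caddy's own z axis and vertical above 0.3 rad).
It fails at once if the spray bottle, trowel or bucket is moved more than 30 mm or tipped (distance of any of spray_bottle, trowel, bucket from where it was at the start of the episode above 0.03 m or angle between any of spray_bottle, trowel, bucket's own z axis and vertical above 0.3 rad).
It fails at once if the seed tray is moved more than 40 mm or tipped (distance of tray from where it was at the start of the episode above 0.04 m or angle between tray's own z axis and vertical above 0.3 rad).
It fails at once if the white caddy is let fall (faster than 0.5 m/s with the fingers off it) (linear speed of caddy above 0.5 m/s and contact force between the fingers and caddy below 0.1 N).
It fails at once if the blue pot is let fall (faster than 0.5 m/s with the fingers off it) (linear speed of pot above 0.5 m/s and contact force between the fingers and pot below 0.1 N).
It also fails if it takes over 64 s, if anything falls off the work surface, if the arm or the gripper's body presses on something with over 40 N, if the wrist force passes 120 N, or if a joint passes its speed limit or range.

## Robot

A 6-joint arm with a two-finger parallel gripper is mounted at the origin on the work surface. World frame = base frame: x ahead of the robot, y to its left, z up, the work surface at z = 0. Lengths are in m, angles in degrees, forces in N, time in s.
With the tool pointing down it reaches from about 0.35 to 0.875 m from the base axis. Payload 4.2 kg.
Tool frame: the origin (TCP) lies midway between the tips of the shut fingers; the grasp point (between the pads) lies 19 mm behind it; z points along the fingers, y is the line along which they close (so a half turn about z gives the same grasp; the last joint's range is limited). The gripper opens to 87 mm and grips with 3 to 60 N. Pads are 19 mm wide; open, the fingers measure 117 mm over their backs; the gripper's body (75 mm by 190 mm) begins 51 mm behind the grasp point.
Start: joints at [-59.439, 22.042, 0.453, 0, -68.411, -14.817], TCP at [0.17, -0.602, 0.223] pointing down, gripper open.
Joint ranges: [-179.83, 179.83], [-69.29, 118.12], [-61.27, 80.66], [-181.25, 117.63], [-171.15, -9.14], [-177.46, 177.46]. Speed limits (degrees/s): [159.86, 159.86, 180, 180, 180, 180].

## Interface

Orientations are given as [roll, pitch, yaw] about the fixed x, y, z axes, in that order (R = Rz(yaw) Ry(pitch) Rx(roll)).
In Python, from workcell import env gives the robot as it stands. The module is installed in compiled form; this text tells all that it offers. Calls block until the motion is done:
- env.goto(position, orientation): joint-space move of the TCP to a pose.
- env.move_straight(position, rotation=None, rate=0.15, force_limit=None): straight line of the TCP; rotation=None keeps the orientation; rate is the mean speed in m/s. With force_limit (N) it stops when the force on the tool has changed by that much, and returns True; else False.
- env.set_joints(angles): joint-space move.
- env.gripper_to(opening, grasp_force=None): opening from 0.0 (shut) to 1.0 (fully open); grasp_force is the grip in N (None keeps the last); returns when the fingers have stopped.
- env.dwell(seconds).
- env.inverse_kinematics(position, orientation): joint angles nearest the present ones, or None.
- env.read_state(): the state.
- env.grab_frame(name): name is "scene" or "side" or "wrist"; returns a dict with "image" (480x640x3 uint8, blue, green, red), "fx", "fy", "cx", "cy" (pixels), "position" and "orientation" of the camera in the world. Camera axes: x right, y up, looking along -z (the intrinsics and any distortion apply to the point x, -y, -z); pixel columns grow to the right and rows downward; lengths in m; the calibration is good to about 2 mm. A picture is of the moment at which its call begins. There is no depth.
A pose or a line that the arm cannot do raises env.Unreachable and nothing moves.
- env.close_job(): hands the job in; it is judged then, once.
Trained networks look in a picture, given as the dict that the camera call returned (one of the last four; its "shot" number tells which), for a name from the list of things; names that differ only in an ending like _2 or _b are one class to them, and where a whole thing is asked for, a point or a joint stands for the part that bears it (a point fixed in the world has none). Each returns a list of dicts, best first, with "score" (0 to 1); they miss things now and then, are a little off and sometimes report something else, mostly with a low value. They report only what shows in the picture. A call takes as long as a camera call.
- env.search_frame(picture, thing): "xyz" ([x, y, z] in m, in world coordinates, good to about 4 mm: the middle of the surface that is visible of it).
- env.trace(picture, thing): "mask" (480x640 bool, what is visible of it).
The state is a dict: "clock": time; "joint_positions": joint angles; "qvel": joint speeds; "joint_torque": joint torques, N m; "position": TCP position; "tool_rot": TCP orientation; "force": force on the tool from outside, world axes, zero at the start; "wrist_torque": the same for the moment, N m; "opening": opening from 0.0 (shut) to 1.0 (fully open); "finger_force": force on a finger pad.
Only numpy, scipy, OpenCV 4.12 (cv2) and the standard library are available. Lean on these libraries where they do the work, as an engineer would, in place of code of your own. Each camera call takes 0.05 s, during which the arm holds its last target. There are 200 camera calls.

## Working session

There is one attempt and no reset: what is moved stays moved. The work goes in short steps, each a Python script; the robot and the scene stay as the last script left them, time stands still between calls to the robot, and variables do not carry over. Pictures are saved under pics/ and viewed, at most 10 in all, crops included, and the job is handed in when it is done.

```bash
mkdir -p pics; python3 - <<'E'
from workcell import env
import cv2, numpy as np
for n in ("scene","side"):
    f=env.grab_frame(n); cv2.imwrite(f"pics/{n}0.png",f["image"])
    print(n,np.round(f["position"],3),np.round(f["orientation"],2),f["fx"],f["cx"],f["cy"],[k for k in f])
    for t in ("rail","mat","caddy","caddy_orange","caddy_grip","green_caddy","pot","tray","tray_left","tray_right","spray_bottle","trowel","bucket"):
        try: print(t,[(np.round(r["xyz"],3).tolist(),round(r["score"],2)) for r in env.search_frame(f,t)[:3]])
        except Exception as e: print(t,e)
print(env.read_state())
E
```

```text
scene [ 1.269 -0.073  1.047] [37.72 -1.1  83.74] 458.1177117776294 320.335991324099 236.56925554986637 ['image', 'fx', 'fy', 'cx', 'cy', 'position', 'orientation', 'shot']
rail [([0.662, -0.044, 0.133], 0.92)]
mat [([0.659, -0.077, 0.002], 0.91)]
caddy [([0.497, 0.344, 0.068], 0.66)]
caddy_orange [([0.502, 0.344, 0.068], 0.88), ([0.418, -0.3, 0.002], 0.29)]
caddy_grip [([0.503, 0.343, 0.071], 0.8)]
green_caddy [([0.698, 0.067, 0.103], 0.8), ([0.422, -0.304, 0.001], 0.21)]
pot [([0.58, -0.059, 0.077], 0.97)]
tray [([0.421, -0.3, 0.002], 0.78), ([0.382, 0.016, 0.003], 0.42)]
tray_left [([0.42, -0.303, 0.0], 0.73)]
tray_right [([0.421, -0.301, 0.003], 0.8)]
spray_bottle [([0.642, 0.411, 0.108], 0.56)]
trowel [([0.658, -0.048, 0.136], 0.61)]
bucket [([0.702, -0.375, 0.163], 0.68)]
side [0.344 0.856 1.15 ] [  39.08    0.25 -166.7 ] 604.2934687251841 320.701820305126 243.97702016824866 ['image', 'fx', 'fy', 'cx', 'cy', 'position', 'orientation', 'shot']
rail [([0.66, 0.001, 0.134], 0.56)]
mat [([0.647, -0.075, 0.003], 0.6)]
caddy [([0.432, -0.301, 0.008], 0.72), ([0.472, 0.376, 0.065], 0.6
[... 570 characters left out ...]
 0.79)]
{'clock': 1.4, 'joint_positions': array([-5.94390040e+01,  2.20432796e+01,  4.53712701e-01, -1.38245022e-03,
       -6.84112279e+01, -1.48183958e+01]), 'qvel': array([ 0.05230759, -0.06355497,  0.04239089,  0.01996927, -0.02079477,
        0.02170593]), 'joint_torque': array([-1.19015112e-04, -3.90469015e+01,  1.87620020e+01,  4.22416002e+00,
        1.55742135e-02, -2.04143220e-05]), 'position': array([ 0.16961942, -0.60152859,  0.22253706]), 'tool_rot': array([ 1.79998903e+02,  1.03944054e-03, -1.64257908e+02]), 'force': array([-0.44325268, -0.44445384,  0.49551217]), 'wrist_torque': array([-0.03166717, -0.04862916,  0.03446924]), 'finger_force': 0.0, 'opening': 1.0010911884853055}
```

View pics/scene0.png

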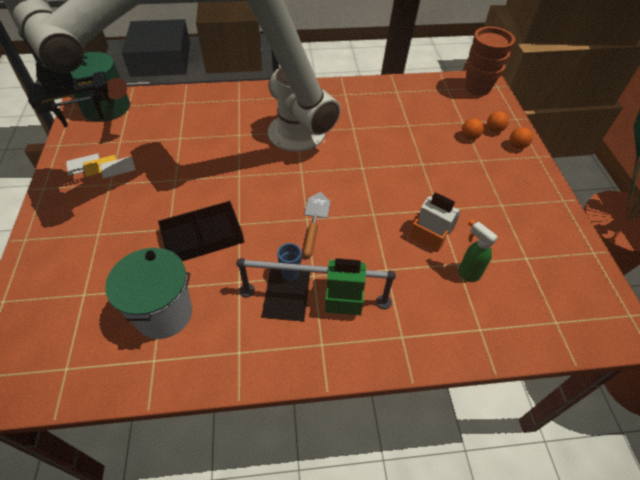

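View pics/side0.png

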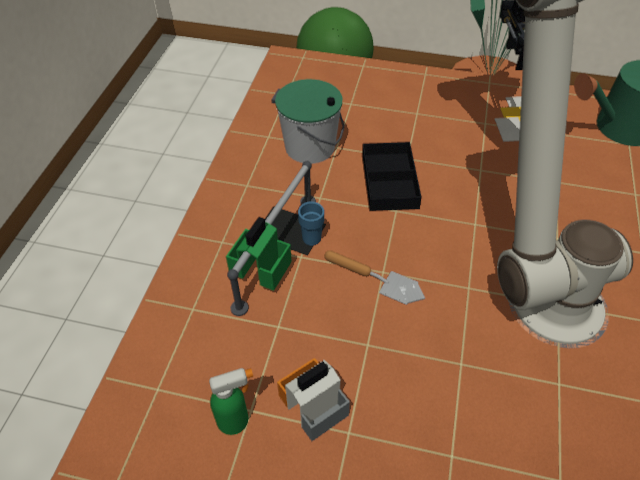

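The scene view shows the rail from (242,263) to (391,274), the pot at (290,255), the tray around (200,230), and the caddy rib at (443,202) with orange toward lower left. The side view shows the same layout, with the orange pocket facing away from the robot. The mat lies on the -y half of the rail. I'll triangulate from these pixels.

```bash
cat > h.py <<'E'
from workcell import env
import cv2, numpy as np
from scipy.spatial.transform import Rotation as R
def ray(f,p):
    d=np.array([(p[0]-f["cx"])/f["fx"],-(p[1]-f["cy"])/f["fy"],-1])
    return np.array(f["position"]),R.from_euler("xyz",f["orientation"],degrees=True).as_matrix()@d
def onz(f,p,z):
    o,d=ray(f,p); return o+d*(z-o[2])/d[2]
def proj(f,P):
    c=R.from_euler("xyz",f["orientation"],degrees=True).inv().apply(np.array(P)-f["position"])
    return np.array([f["cx"]+f["fx"]*c[0]/-c[2], f["cy"]-f["fy"]*c[1]/-c[2]])
E
python3 - <<'E'
from h import *
s=env.grab_frame("scene"); d=env.grab_frame("side")
def show(n,f,ps,z):
    print(n,[np.round(onz(f,p,z)[:2],3).tolist() for p in ps])
show("rail s",s,[(242,263),(391,274)],.138); show("rail d",d,[(307,167),(235,270)],.138)
show("pot s",s,[(290,253)],.1); show("pot d",d,[(312,209)],.1)
show("tray s",s,[(160,223),(234,203),(242,238),(172,259)],.045); show("tray d",d,[(363,145),(411,143),(419,184),(369,189)],.045)
show("rib s",s,[(433,199),(454,206)],.146); show("rib d",d,[(301,381),(327,368)],.146)
cv2.imwrite("pics/c.png",np.hstack([cv2.resize(s["image"][160:280,360:510],None,fx=2.6,fy=2.6,interpolation=2),cv2.resize(d["image"][340:460,240:390],None,fx=2.6,fy=2.6,interpolation=2)]))
E
```

```text
rail s [[0.634, -0.174], [0.699, 0.176]]
rail d [[0.625, -0.168], [0.696, 0.166]]
pot s [[0.588, -0.057]]
pot d [[0.589, -0.071]]
tray s [[0.41, -0.412], [0.354, -0.206], [0.485, -0.184], [0.538, -0.368]]
tray d [[0.523, -0.379], [0.397, -0.417], [0.356, -0.266], [0.477, -0.219]]
rib s [[0.48, 0.334], [0.51, 0.383]]
rib d [[0.497, 0.382], [0.457, 0.346]]
```

View pics/c.png

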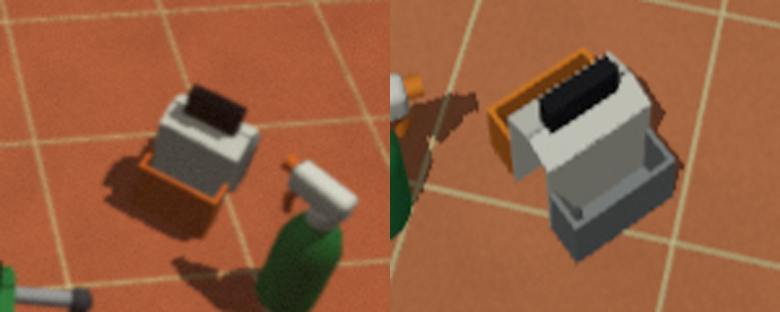

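```bash
python3 - <<'E'
from h import *
def look(p,yaw,n,z=.32):
    q=[]
    for y in (yaw,yaw+180):
        j=env.inverse_kinematics([*p,z],[180,0,y]); q.append((abs(j[5]) if j is not None else 999,y,j)); 
    print(n,[(y,None if j is None else np.round(j,0)) for _,y,j in q])
    y=min(q,key=lambda a:a[0])[1]
    env.goto([*p,z],[180,0,y]); env.dwell(.3)
    f=env.grab_frame("wrist"); cv2.imwrite(f"pics/w_{n}.png",f["image"]); np.save(f"pics/w_{n}.npy",{k:f[k] for k in f if k!="image"},allow_pickle=True)
    print(f["position"],f["orientation"]); return f
f=look((.44,-.30),15,"tray")
for t in ("tray","tray_left","tray_right"): print(t,[(np.round(r["xyz"],3).tolist(),round(r["score"],2)) for r in env.search_frame(f,t)[:2]])
f=look((.588,-.064),-11,"pot")
for t in ("pot","rail","mat"): print(t,[(np.round(r["xyz"],3).tolist(),round(r["score"],2)) for r in env.search_frame(f,t)[:2]])
print(env.read_state()["clock"])
cv2.imwrite("pics/w1.png",cv2.resize(np.hstack([cv2.imread("pics/w_tray.png"),cv2.imread("pics/w_pot.png")]),(800,300)))
E
```

```text
tray [(15, array([-17.,  10.,  -3.,   0., -78., 122.])), (195, array([-17.,  10.,  -3.,   0., -78., -58.]))]
[ 0.37274339 -0.31819991  0.48234279] [-1.46216491e+01  9.36816231e-02  1.04978743e+02]
tray [([0.439, -0.3, 0.002], 0.72), ([0.623, -0.184, 0.01], 0.57)]
tray_left [([0.435, -0.303, 0.0], 0.66)]
tray_right [([0.437, -0.303, 0.003], 0.93)]
pot [(-11, array([  9.,  16.,   5.,   0., -79.,  70.])), (169, array([   9.,   16.,    5.,   -0.,  -79., -110.]))]
[ 0.65473917 -0.07734214  0.48260693] [-1.45482227e+01 -8.40928501e-02 -1.00988339e+02]
pot [([0.582, -0.055, 0.072], 0.74)]
rail [([0.652, -0.06, 0.135], 0.59)]
mat [([0.673, -0.085, 0.002], 0.88)]
5.9667
```

View pics/w1.png

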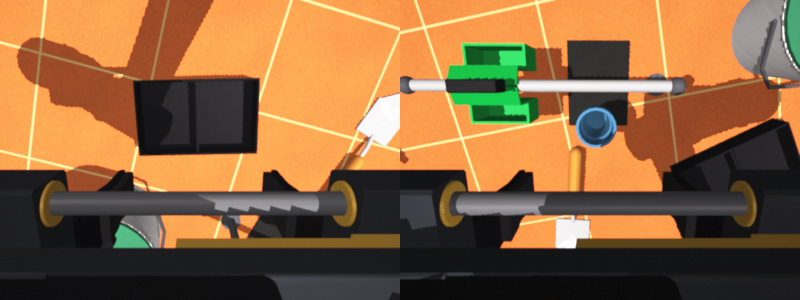

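```bash
python3 - <<'E'
from h import *
L=lambda n:np.load(f"pics/w_{n}.npy",allow_pickle=True).item()
t=L("tray"); p=L("pot")
def show(n,f,ps,z): 
    a=np.array([onz(f,q,z)[:2] for q in ps]); print(n,np.round(a,3).tolist(),"mean",a.mean(0).round(4))
show("tray",t,[(214,131),(411,125),(411,243),(221,248)],.045)
show("pot",p,[(313.6,202)],.1)
show("rail",p,[(10,136),(452,138)],.134)
show("mat",p,[(269,66),(366,66),(365,197),(272,198)],.003)
im=cv2.imread("pics/w_pot.png"); hsv=cv2.cvtColor(im,cv2.COLOR_BGR2HSV)
m=cv2.inRange(hsv,(95,90,50),(125,255,255)); m[:150]=0;m[260:]=0
c=max(cv2.findContours(m,0,2)[0],key=cv2.contourArea); print("pot bbox",cv2.boundingRect(c))
E
```

```text
tray [[0.403, -0.42], [0.344, -0.226], [0.464, -0.186], [0.524, -0.388]] mean [ 0.4339 -0.3052]
pot [[0.59, -0.063]] mean [ 0.5898 -0.0626]
rail [[0.697, 0.171], [0.626, -0.186]] mean [ 0.6618 -0.0077]
mat [[0.73, -0.04], [0.71, -0.144], [0.568, -0.119], [0.587, -0.012]] mean [ 0.6486 -0.0786]
pot bbox (281, 169, 66, 66)
```

Wrist view: the tray is at (315,187) full px, the pot rim at (314,202), and the bar runs at row 137. All of this agrees with the given sizes. I'll move the pot now.

```bash
python3 - <<'E'
from h import *
env.goto([.590,-.063,.22],[180,0,-11.1])
print(env.move_straight([.590,-.063,.072],rate=.1,force_limit=10))
s=env.read_state();print(s["position"])
env.gripper_to(0.0,grasp_force=15); s=env.read_state();print(s["opening"],s["finger_force"],s["clock"])
if s["finger_force"]>3:
    z0=s["position"][2]
    env.move_straight([.590,-.063,.27],rate=.12)
    env.goto([.419,-.255,.22],[180,0,16.7])
    print(env.read_state()["opening"])
    env.move_straight([.419,-.255,z0+.018],rate=.12)
    print(env.move_straight([.419,-.255,z0-.002],rate=.025,force_limit=3))
    s=env.read_state();print(s["position"],s["force"],s["clock"])
    env.gripper_to(1.0); env.dwell(.2)
    env.move_straight([.419,-.255,.25],rate=.15)
    # caddy look
    env.goto([.485,.36,.36],[180,0,-41-0]); env.dwell(.3)
    f=env.grab_frame("wrist"); cv2.imwrite("pics/w_cad.png",f["image"]); np.save("pics/w_cad.npy",{k:f[k] for k in f if k!="image"},allow_pickle=True)
    for t in ("caddy","caddy_grip","caddy_orange"): print(t,[(np.round(r["xyz"],3).tolist(),round(r["score"],2)) for r in env.search_frame(f,t)[:2]])
    g=env.grab_frame("scene"); print([(r["xyz"],r["score"]) for r in env.search_frame(g,"pot")[:1]])
    cv2.imwrite("pics/w2.png",cv2.resize(np.hstack([f["image"],g["image"]]),(800,300)))
    print(env.read_state()["clock"],env.read_state()["joint_positions"])
E
```

```text
False
[ 0.59049392 -0.06294971  0.07269363]
0.6725792171730046 14.852018313563349 8.6917
0.6693233633747179
True
[ 0.41872894 -0.25486066  0.07284521] [-0.13487899  0.91742616  4.19681492] 13.4083
caddy [([0.488, 0.358, 0.103], 0.68)]
caddy_grip [([0.487, 0.356, 0.101], 0.78)]
caddy_orange [([0.485, 0.357, 0.104], 0.8)]
[([0.4362, -0.2501, 0.0783], 0.81)]
18.575 [ 5.19251258e+01  1.66820656e+01  1.18862997e+01  2.86601972e-04
 -8.52041209e+01 -2.92469186e+00]
```

View pics/w2.png

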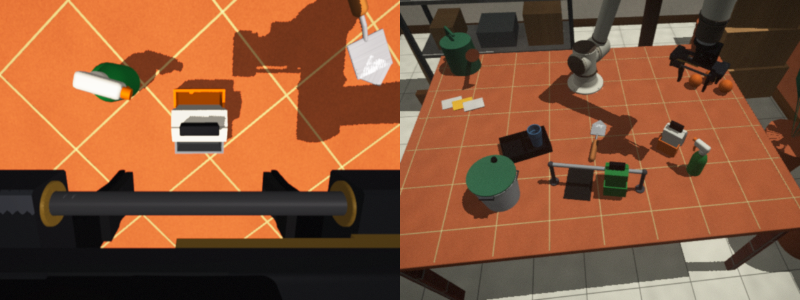

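Pot stands in the left compartment (scene half at (535,135)). Wrist view: the rib runs from (288,206) to (350,204) full px, with the orange pocket above it in the image.

```bash
python3 - <<'E'
from h import *
f=np.load("pics/w_cad.npy",allow_pickle=True).item(); im=cv2.imread("pics/w_cad.png")
m=(im[185:225,270:370].max(2)<60).astype(np.uint8)
n,l,st,ce=cv2.connectedComponentsWithStats(m); print(st,ce)
k=1+np.argmax(st[1:,4]); ys,xs=np.where(l==k); pts=np.column_stack([xs+270,ys+185]).astype(np.float32)
r=cv2.minAreaRect(pts); print(r)
bx=cv2.boxPoints(r); print(np.array([onz(f,b,.146)[:2] for b in bx]).round(4).tolist())
print("centre",onz(f,r[0],.14), "orange",onz(f,(319,155),.065))
for y in (-131,49): 
    print(y,env.inverse_kinematics([.488,.357,.3],[180,0,y]))
for y in (-101.1,78.9): 
    print(y,env.inverse_kinematics([.649,-.077,.3],[180,0,y]))
E
```

```text
[[   0    0  100   40 2823]
 [  18   11   63   20 1177]] [[49.6209706  18.92171449]
 [49.20985556 20.88700085]]
((319.0, 205.5), (19.0, 62.0), 90.0)
[[0.5084, 0.3733], [0.4709, 0.3301], [0.4571, 0.3416], [0.4951, 0.3853]]
centre [0.48209152 0.35823873 0.14      ] orange [0.51379574 0.33011023 0.065     ]
-131 [ 5.15122759e+01  1.76818752e+01  5.03483140e+00 -2.54444375e-14
 -7.73529562e+01 -9.25122759e+01]
49 [ 5.15122759e+01  1.76818752e+01  5.03483140e+00  2.54444375e-14
 -7.73529562e+01  8.74877241e+01]
-101.1 [  7.386707    22.77033964  12.52652938   0.         -79.75618974
 -18.486707  ]
78.9 [  7.386707    22.77033964  12.52652938   0.         -79.75618974
 161.513293  ]
```

```bash
python3 - <<'E'
from h import *
env.goto([.482,.358,.22],[180,0,-131])
print(env.move_straight([.482,.358,.123],rate=.1,force_limit=8))
env.gripper_to(0.0,grasp_force=40); s=env.read_state();print(s["position"],s["opening"],s["finger_force"],s["clock"])
if s["finger_force"]>5:
    env.move_straight([.482,.358,.36],rate=.12)
    print(env.read_state()["force"])
    env.goto([.649,-.077,.36],[180,0,-101.1]); env.dwell(.3)
    print(env.read_state()["opening"],env.read_state()["clock"])
    g=env.grab_frame("scene"); h=env.grab_frame("side")
    cv2.imwrite("pics/p3.png",cv2.resize(np.hstack([g["image"],h["image"]]),(800,300)))
    for k in ("caddy","pot","tray"):print(k,[(np.round(r["xyz"],3),r["score"]) for r in env.search_frame(h,k)[:2]])
E
```

```text
False
[0.48167376 0.35788887 0.12265033] 0.18251609865445978 39.856896097480785 22.2417
[ 0.53764127  0.63942468 -3.35205228]
0.18055484464897323 26.3667
caddy [(array([ 0.633, -0.051,  0.295]), 0.9)]
pot [(array([ 0.417, -0.239,  0.081]), 0.57)]
tray [(array([ 0.448, -0.292,  0.016]), 0.63)]
```

View pics/p3.png

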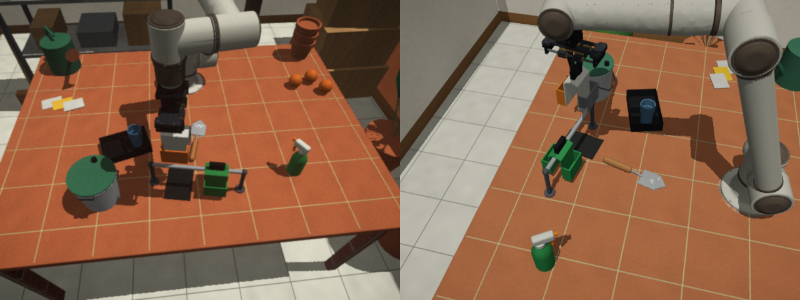

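The caddy is held upright above the rail (scene at about (176,137)) with orange on the far side, and the pot stands in the tray. I'll lower it now.

```bash
python3 - <<'E'
from h import *
print(env.move_straight([.649,-.077,.168],rate=.08,force_limit=6), env.read_state()["position"],env.read_state()["force"])
print(env.move_straight([.649,-.077,.146],rate=.02,force_limit=3))
s=env.read_state();print(s["position"],s["force"],s["clock"])
if s["position"][2]<.158:
    env.gripper_to(1.0); env.dwell(.5)
    env.move_straight([.649,-.077,.30],rate=.1)
    env.goto([.45,-.05,.36],[180,0,-101.1]); env.dwell(.3)
    g=env.grab_frame("scene"); h=env.grab_frame("side")
    cv2.imwrite("pics/p4.png",np.hstack([cv2.resize(g["image"][180:380,60:460],(400,200)),cv2.resize(h["image"][100:300,150:550],(400,200))]))
    cv2.imwrite("pics/p4.png",np.vstack([cv2.resize(g["image"][190:340,130:430],(600,300)),cv2.resize(h["image"][130:280,200:500],(600,300))]))
    for k in ("caddy","pot","tray"):print(k,[(np.round(r["xyz"],3),r["score"]) for r in env.search_frame(h,k)[:2]])
print(env.read_state()["clock"])
E
```

```text
False [ 0.64918043 -0.07700302  0.16838366] [-0.28370504  0.24042493 -3.68819178]
True
[ 0.64889027 -0.07698309  0.14910067] [-0.18157709 -0.13265361  5.13564941] 30.0417
caddy [(array([ 0.627, -0.06 ,  0.091]), 0.77)]
pot [(array([ 0.415, -0.24 ,  0.079]), 0.81), (array([ 0.63 , -0.066,  0.088]), 0.61)]
tray [(array([ 0.449, -0.291,  0.016]), 0.96)]
34.95
```

View pics/p4.png

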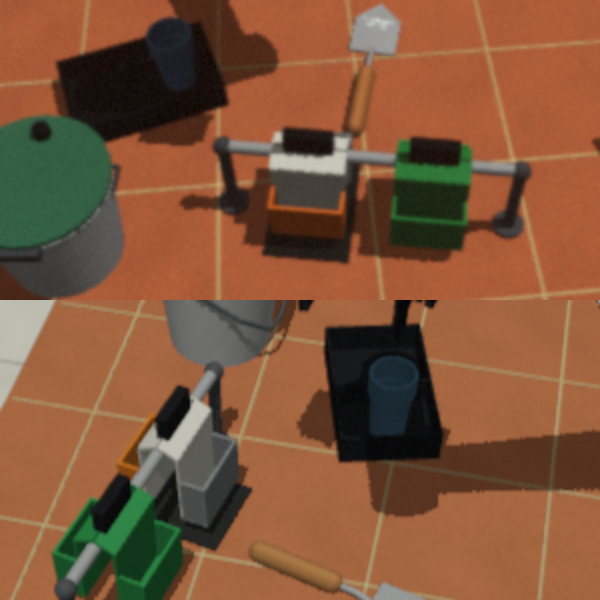

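The caddy hangs level over the mat (top view, about (310,180)) with orange on the far side. The pot stands upright in the left compartment, and the bystanders haven't moved.

```bash
python3 -c "
from workcell import env
print(env.close_job())"
```

```text
the job is handed in; nothing more can be done
None
```

The job is handed in: in the last pictures the pot stood upright in the tray's left (+y) compartment and the white caddy hung on the rail over the mat, orange pocket on the far side, with about 35 s of the 64 s used; the judging result was not reported back.

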